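# Swap the tea tin and the coffee tin behind the mug and shaker

## Task

First clear the terracotta mug and the sugar shaker off the wooden board onto the cork mat, then fetch the green tea tin from behind them and stand it in the middle of the blue tile, and put the red coffee tin away in the tea tin's old place, centred on the black pad and square with it. Last of all put the mug back in the middle of the orange coaster and the shaker back in the middle of the white one. Keep all four standing upright throughout.

Things in the scene. Friction and masses are not known exactly. Their poses are not given: they have to be found in the camera images.
- mug: terracotta mug, round, about 64 mm in diameter and 85 mm tall, open top, with a handle on its +y side reaching some 30 mm out of the wall (at the start the handle points roughly towards the robot); mass about 0.25 kg; origin at the centre of its underside, z up. At the start it stands on the orange coaster
- shaker: empty clear glass sugar shaker with a steel screw cap, round, 58 mm in diameter (cap 59 mm) and 110 mm tall, the cap being the upper 26 mm and its topmost 10 mm tapering; mass about 0.3 kg; origin at the centre of its underside, z up. At the start it stands on the white coaster, beside the mug
- tea_tin: green rectangular tin with thin brass trim, 58 mm along its x, 106 mm along its y, 94 mm tall; grip it across the 58 mm; mass about 0.25 kg; origin at the centre of its underside, z up. At the start it stands on the black pad, about 12 mm behind the mug and the shaker, so that there is no room for a finger in front of it until they are gone
- coffee_tin: red rectangular tin, otherwise the same as the tea tin (58 mm along x, 106 mm along y, 94 mm tall, about 0.25 kg; origin at the centre of its underside, z up). At the start it stands on the bare steel top between the wooden board and the robot
- coaster_mug: orange round coaster, 78 mm in diameter, 4 mm thick, fixed on the front half of the wooden board (a fixed board 200 x 250 mm and 10 mm thick, with a low back rail 30 mm above the steel top, its inner face 22 mm behind the pad); the mug's place. Origin at the centre of its underside, so its top is 4 mm higher, 14 mm above the steel top. Its y axis runs along the board's long side, through the other coaster, whose centre is 94 mm away (which of the two is on the left varies)
- coaster_shaker: white round coaster, 78 mm in diameter, 4 mm thick, fixed on the front half of the wooden board; the shaker's place. Origin at the centre of its underside, top 4 mm higher; axes as the orange coaster's
- slot: black flat rectangular pad, 64 mm along its x by 122 mm along its y, 4 mm thick, fixed on the back half of the wooden board, 72 mm behind the line of the two coasters; the tea tin stands on it at the start and the coffee tin belongs on it at the end, its long side along the pad's. Origin at the centre of its underside, top 4 mm higher; +x points to the back of the board, away from the robot
- mat: cork mat, 210 mm along its x by 130 mm along its y, 5 mm thick, fixed flat on the steel top to the left or the right of the board; the side area where mug and shaker are stood meanwhile, both fit one behind the other along its x. Origin at the centre of its underside
- tile: square blue ceramic tile, 130 mm by 130 mm, 8 mm thick, fixed flat on the steel top on the side opposite the cork mat; the tea tin's new place, turned any way. Origin at the centre of its underside. (Unlisted bystanders: a white kettle 160 mm across and 200 mm tall stands at the far left, about 0.85 m from the robot's base; a low clear plastic box, 65 mm tall, at the far right; a wooden spoon lies behind the board)

How it is judged:
By the outcome, as a careful person would: the job done as asked, in the order asked, and still so for the second after the job is handed in, with the robot touching nothing.
It also fails if it takes over 128 s, if anything falls off the work surface, if the arm or the gripper's body presses on something with over 40 N, if the wrist force passes 120 N, or if a joint passes its speed limit or range.

## Robot

A 7-joint arm with a two-finger parallel gripper is mounted at the origin on the work surface. World frame = base frame: x ahead of the robot, y to its left, z up, the work surface at z = 0. Lengths are in m, angles in rad, forces in N, time in s.
With the tool pointing down it reaches from about 0.35 to 0.9 m from the base axis. Payload 8.1 kg.
Tool frame: the origin (TCP) lies midway between the tips of the shut fingers; the grasp point (between the pads) lies 19 mm behind it; z points along the fingers, y is the line along which they close (so a half turn about z gives the same grasp; the last joint's range is limited). The gripper opens to 92 mm and grips with 3 to 60 N. Pads are 19 mm wide; open, the fingers measure 130 mm over their backs; the gripper's body (75 mm by 190 mm) begins 47 mm behind the grasp point.
Start: joints at [1.101, 0.434, 0.025, 1.573, -0.012, 1.134, -0.075], TCP at [0.224, -0.583, 0.201] pointing down, gripper open.
Joint ranges: [-2.62, 2.62], [-0.44, 2.09], [-1.27, 1.32], [0.08, 2.57], [-1.32, 4.46], [0.12, 2], [-2.74, 2.74]. Speed limits (rad/s): [2.22, 2.22, 3.01, 3.01, 3.14, 3.14, 3.14].

## Interface

Orientations are given as a rotation vector (axis times angle).
In Python, from cell import observe, get_image, camera_model, sign_off, recognise, silhouettes gives the robot as it stands.
- The arm moves only by the tool apply_moves, never from a script. Its argument "motion" is a list of rows, each an object of numbers: "x", "y", "z": the shift along the world's x, y, z in cm; "yaw": the turn about the world's z in degrees; "hand": the opening, from -1 (shut) to 1 (fully open), so that 0 is half open. In form: [{"x": .., "y": .., "z": .., "yaw": .., "hand": ..}, ...]. A call has 1 to 10 rows; each row is the pose to reach, as a shift and turn from the pose commanded when the call began; what a row does not reach only later rows make up. A row lasts 1/8 s, in which the tool goes at most 62.5 mm and 10.7 degrees, less where a joint would pass 70% of its speed; a pose out of reach is approached as far as the arm can. A call with a gripper value outside its range is refused whole. The fingers move at their own pace and stop on an object; "newtons" is the grip in N (left out, the last holds). Time passes only in rows, so rows that repeat a pose let the fingers close. It gives the time, the measured TCP pose, the force, the opening and the grip force at its end, in the units of the state.
- observe(): the state, without advancing time (a new reading comes with each control period).
- get_image(name): name is "side" or "top"; returns the picture (384x512x3 uint8, blue, green, red); there is no depth.
- camera_model(name): a dict with "camera_matrix" (3x3 intrinsics, pixels), "T" (4x4, takes a point from camera to world coordinates). Camera axes: x right, y up, looking along -z (the intrinsics and any distortion apply to the point x, -y, -z); pixel columns grow to the right and rows downward; lengths in m; the calibration is good to about 2 mm. A picture is of the moment at which its call begins. camera_model takes no time and is no camera call.
- sign_off(): hands the job in; it is judged then, once.
Trained networks look in the newest picture that a camera, given by its name, has taken for a name from the list of things; names that differ only in an ending like _2 or _b are one class to them, and where a whole thing is asked for, a point or a joint stands for the part that bears it (a point fixed in the world has none). Each returns a list of dicts, best first, with "p" (0 to 1); they miss things now and then, are a little off and sometimes report something else, mostly with a low value. They report only what shows in the picture. A call takes as long as a camera call.
- recognise(query, camera): "rect" ([left, top, right, bottom] in pixels, round what is visible of it).
- silhouettes(query, camera): "mask" (384x512 bool, what is visible of it) and "rect" ([left, top, right, bottom] in pixels, round what is visible of it).
The state is a dict: "clock": time; "joints": joint angles; "dq": joint speeds; "joint_efforts": joint torques, N m; "position": TCP position; "ee_rot": TCP orientation; "force": force on the tool from outside, world axes, zero at the start; "ft_torque": the same for the moment, N m; "width": opening from 0.0 (shut) to 1.0 (fully open); "gripper_force": force on a finger pad.
Only numpy, scipy, OpenCV 4.12 (cv2) and the standard library are available. Lean on these libraries where they do the work, as an engineer would, in place of code of your own. Each camera call takes 0.05 s, during which the arm holds its last target. There are 200 camera calls.

## Working session

There is one attempt and no reset: what is moved stays moved. The work goes in short steps, Python scripts to look and compute and a tool call to move; the robot and the scene stay as the last step left them, time stands still between calls to the robot, and variables do not carry over. Pictures are saved under pics/ and viewed, at most 14 in all, crops included, and the job is handed in when it is done.

Besides the shell and the picture viewer there is one more tool, called after "Call:" by a JSON object that holds its "fn" and its "kwargs". apply_moves: Moves the arm, as the interface text tells. Its arguments: {"type":"object","properties":{"motion":{"type":"array","items":{"type":"object","properties":{"x":{"type":"number"},"y":{"type":"number"},"z":{"type":"number"},"yaw":{"type":"number"},"hand":{"type":"number"}}}},"newtons":{"type":"number"}},"required":["motion"]}

```bash
mkdir -p pics; ls
cat > h.py <<'E'
import numpy as np, cv2
from cell import *
def shot(cam,name):
    im=np.array(get_image(cam)); cv2.imwrite(f'pics/{name}.png',im); return im
def toplane(cam,uv,z):
    m=camera_model(cam);K=np.array(m['camera_matrix'],float);T=np.array(m['T'],float)
    uv=np.atleast_2d(np.array(uv,float))
    d=m.get('distortion',m.get('dist',None)); d=None if d is None else np.array(d,float)
    p=cv2.undistortPoints(uv[:,None],K,d)[:,0]
    r=np.c_[p[:,0],-p[:,1],-np.ones(len(p))]@T[:3,:3].T; o=T[:3,3]
    return o+r*((z-o[2])/r[:,2])[:,None]
def project(cam,P):
    m=camera_model(cam);K=np.array(m['camera_matrix'],float);T=np.array(m['T'],float)
    q=(np.atleast_2d(P)-T[:3,3])@T[:3,:3]; q=q*[1,-1,-1]
    return cv2.projectPoints(q,np.zeros(3),np.zeros(3),K,None)[0][:,0]
E
python3 - <<'E'
from h import *
for c in('top','side'):
    m=camera_model(c); print(c,m.keys(),np.array(m['camera_matrix']).round(1).tolist(),np.array(m['T']).round(3).tolist())
    shot(c,c+'0')
s=observe();print(s['clock'],s['position'],s['ee_rot'],s['width'])
for n in('mug','shaker','tea_tin','coffee_tin','coaster_mug','coaster_shaker','slot','mat','tile'):
    print(n,[(np.round(r['rect']).tolist(),round(r['p'],2)) for r in silhouettes(n,'top')[:2]])
E
```

```text
pics
top dict_keys(['camera_matrix', 'T']) [[387.8, 0.0, 259.9], [0.0, 387.8, 193.0], [0.0, 0.0, 1.0]] [[-0.026, 0.998, -0.05, 0.499], [-0.999, -0.024, 0.033, 0.013], [0.032, 0.051, 0.998, 0.943], [0.0, 0.0, 0.0, 1.0]]
side dict_keys(['camera_matrix', 'T']) [[463.6, 0.0, 254.2], [0.0, 463.6, 191.6], [0.0, 0.0, 1.0]] [[0.99, 0.107, -0.088, 0.453], [-0.138, 0.752, -0.644, -0.683], [-0.002, 0.65, 0.76, 0.854], [0.0, 0.0, 0.0, 1.0]]
0.1 [ 0.22389526 -0.58300562  0.19985085] [-3.08764172e+00 -5.72603078e-01  6.21350604e-04] 1.0004632064253753
mug [([265.0, 161.0, 292.0, 205.0], 0.74), ([224.0, 143.0, 278.0, 166.0], 0.2)]
shaker [([218.0, 163.0, 248.0, 196.0], 0.95)]
tea_tin [([228.0, 126.0, 275.0, 162.0], 0.96)]
coffee_tin [([194.0, 218.0, 248.0, 261.0], 0.73)]
coaster_mug [([257.0, 164.0, 286.0, 195.0], 0.59)]
coaster_shaker [([219.0, 172.0, 246.0, 197.0], 0.7)]
slot [([225.0, 147.0, 280.0, 166.0], 0.51), ([264.0, 159.0, 295.0, 208.0], 0.23)]
mat [([358.0, 165.0, 412.0, 253.0], 0.61)]
tile [([88.0, 185.0, 142.0, 244.0], 0.82)]
```

View pics/top0.png

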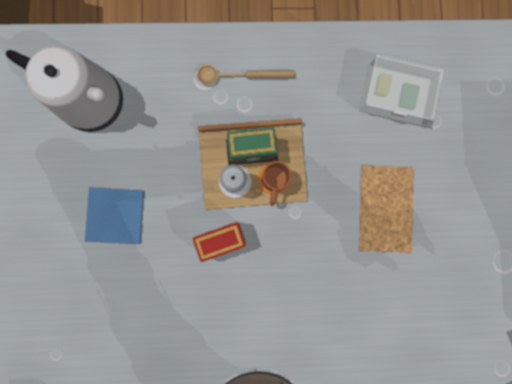

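View pics/side0.png

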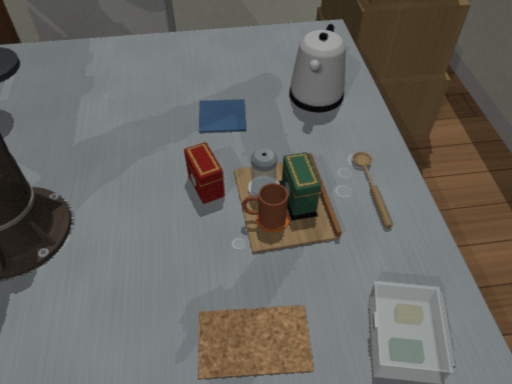

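The top view shows the board at (253,163), with the shaker at (234,179), the mug at (276,177) with its handle down, and the tea tin at (252,143). The coffee tin is at (219,241), the mat at (386,209) and the tile at (115,215). The side view agrees. Next I'll fit models to the masks.

```bash
cat >> h.py <<'E'
from scipy.optimize import minimize
def box(lx,ly,z0,z1):
    return np.array([[sx*lx/2,sy*ly/2,z] for sx in(-1,1) for sy in(-1,1) for z in(z0,z1)])
def cyl(r,z0,z1,n=40):
    a=np.arange(n)*2*np.pi/n
    return np.vstack([np.c_[r*np.cos(a),r*np.sin(a),0*a+z] for z in(z0,z1)])
def place(M,q):
    c,s=np.cos(q[2]),np.sin(q[2]); return M@np.array([[c,-s,0],[s,c,0],[0,0,1]]).T+[q[0],q[1],0]
S=4
def hullmask(cam,P):
    h=cv2.convexHull(((project(cam,P)+.5)*S).astype(np.float32))
    m=np.zeros((384*S,512*S),np.uint8); cv2.fillConvexPoly(m,np.round(h*16).astype(np.int32),255,shift=4)
    return cv2.resize(m,(512,384),interpolation=cv2.INTER_AREA)/255.
def fit(models,masks,q0,rot=True,ignore={}):
    # masks: {cam: bool}; convex-hull silhouette match
    n=3 if rot else 2
    def f(q):
        q=list(q)+[q0[2]]*(3-len(q)); c=0
        for cam,m in masks.items():
            w=1-ignore.get(cam,np.zeros((384,512)))
            r=hullmask(cam,place(models,q)); c+=(np.abs(r-m)*w).sum()/m.sum()
        return c
    sim=np.array([q0[:n]]+[np.array(q0[:n])+d for d in (np.diag([.012,.012,.15])[:n,:n])])
    r=minimize(f,q0[:n],method='Nelder-Mead',options=dict(initial_simplex=sim,xatol=1e-4,fatol=1e-4,maxiter=150))
    return np.r_[r.x,[q0[2]]*(3-n)],r.fun
def masks(n,cams=('top','side')):
    o={}
    for c in cams:
        r=silhouettes(n,c)
        if r: o[c]=np.array(r[0]['mask']).astype(float); print(n,c,round(r[0]['p'],2),np.round(r[0]['rect']))
    return o
E
cat > m0.py <<'E'
from h import *
shot('top','t1');shot('side','s1')
D=dict(shaker=cyl(.0292,.014,.114),mug=cyl(.032,.014,.099),tea_tin=box(.058,.106,.014,.108),coffee_tin=box(.058,.106,0,.094),mat=box(.21,.13,0,.005),tile=box(.13,.13,0,.008))
G={}
for n,M in D.items():
    mk=masks(n)
    for cs in [list(mk)]+[[c] for c in mk]:
        z=M[:,2].max() if n in('tea_tin','coffee_tin') else M[:,2].max()
        if cs[0] in mk:
            m=mk[cs[0]];v,u=np.nonzero(m);p=toplane(cs[0],[u.mean(),v.mean()],M[:,2].mean())[0]
        q,c=fit(M,{k:mk[k] for k in cs},[p[0],p[1],.0 if n!='coffee_tin' else .3],rot=n not in('shaker','mug'))
        print('   ',cs,q.round(4),round(c,3))
E
python3 m0.py
```

```text
shaker top 0.76 [217. 161. 249. 193.]
shaker side 0.71 [248. 146. 277. 197.]
    ['top', 'side'] [0.5755 0.0438 0.    ] 0.269
    ['top'] [0.5757 0.0431 0.    ] 0.043
    ['side'] [0.5747 0.0468 0.    ] 0.188
mug top 0.64 [263. 159. 293. 204.]
mug side 0.86 [240. 185. 286. 228.]
    ['top', 'side'] [ 0.58   -0.0519  0.    ] 0.354
    ['top'] [ 0.5814 -0.0509  0.    ] 0.162
    ['side'] [ 0.5787 -0.0536  0.    ] 0.162
tea_tin top 0.6 [228. 124. 278. 163.]
tea_tin side 0.95 [279. 152. 324. 211.]
    ['top', 'side'] [0.6535 0.0007 0.0682] 0.119
    ['top'] [0.6543 0.001  0.0829] 0.035
    ['side'] [ 0.6519 -0.0025  0.0498] 0.06
coffee_tin top 0.93 [190. 217. 246. 262.]
coffee_tin side 0.76 [186. 144. 224. 205.]
    ['top', 'side'] [0.4385 0.0784 0.2867] 0.14
    ['top'] [0.4388 0.0786 0.2954] 0.044
    ['side'] [0.4371 0.0796 0.2637] 0.081
mat top 0.61 [356. 167. 413. 253.]
mat side 0.68 [198. 307. 312. 379.]
    ['top', 'side'] [ 0.5012 -0.3268 -0.0728] 0.07
    ['top'] [ 0.5027 -0.3258 -0.0733] 0.021
    ['side'] [ 0.4997 -0.3278 -0.0708] 0.027
tile top 0.55 [ 85. 185. 145. 242.]
tile side 0.84 [197. 101. 246. 133.]
    ['top', 'side'] [ 0.5028  0.3325 -0.0881] 0.072
    ['top'] [ 0.5032  0.3329 -0.0833] 0.026
    ['side'] [ 0.5021  0.3313 -0.0847] 0.04
```

```bash
python3 -c "
import cv2
a=cv2.imread('pics/t1.png')[110:270,185:305];b=cv2.imread('pics/s1.png')[130:260,170:350]
cv2.imwrite('pics/c1.png',cv2.hconcat([cv2.resize(a,(360,480),interpolation=2),cv2.resize(b,(440,480),interpolation=2)]))"
```

```text
(no output)
```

View pics/c1.png

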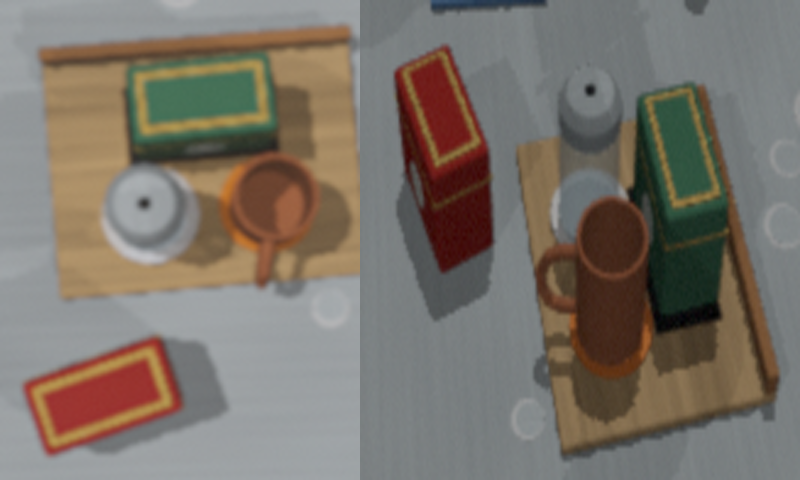

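Call:
{"fn": "apply_moves", "kwargs": {"motion": [{"x": 35.2, "y": 62.7, "z": 0, "yaw": -17, "hand": 0.56}, {"x": 35.2, "y": 62.7, "z": 0, "yaw": -17, "hand": 0.56}, {"x": 35.2, "y": 62.7, "z": 0, "yaw": -17, "hand": 0.56}, {"x": 35.2, "y": 62.7, "z": 0, "yaw": -17, "hand": 0.56}, {"x": 35.2, "y": 62.7, "z": 0, "yaw": -17, "hand": 0.56}, {"x": 35.2, "y": 62.7, "z": 0, "yaw": -17, "hand": 0.56}, {"x": 35.2, "y": 62.7, "z": 0, "yaw": -17, "hand": 0.56}, {"x": 35.2, "y": 62.7, "z": 0, "yaw": -17, "hand": 0.56}, {"x": 35.2, "y": 62.7, "z": 0, "yaw": -17, "hand": 0.56}, {"x": 35.2, "y": 62.7, "z": 0, "yaw": -17, "hand": 0.56}], "newtons": 15}}

```text
clock: 2.5
position: [0.531, -0.0368, 0.2009]
ee_rot: [3.139, 0.109, 0.001]
force: [1.5, -0.9, -0.3]
width: 0.781
gripper_force: 0.0
```

Call:
{"fn": "apply_moves", "kwargs": {"motion": [{"x": 4.4, "y": 8.0, "z": 0}, {"x": 4.4, "y": 8.0, "z": 0}, {"x": 4.4, "y": 8.0, "z": 0}, {"x": 4.4, "y": 8.0, "z": -4}, {"x": 4.4, "y": 8.0, "z": -4}]}}

```text
schema error: expected keys x, y, z, yaw, hand
```

Run:
```python
from h import *
s=observe();print(s['clock'],s['position'],s['ee_rot'],s['dq'])
a=shot('top','t2')[110:270,185:305];b=shot('side','s2')[90:260,170:350]
cv2.imwrite('pics/c2.png',cv2.hconcat([cv2.resize(a,(360,480),interpolation=2),cv2.resize(b,(440,480),interpolation=2)]))
```

```text
2.5 [ 0.53099502 -0.03677113  0.2008667 ] [3.13938778e+00 1.09370669e-01 1.30516808e-03] [-0.73532378  0.32964273 -0.19089945 -0.44581388  0.13452074  0.1366556
 -0.95985277]
```

View pics/c2.png

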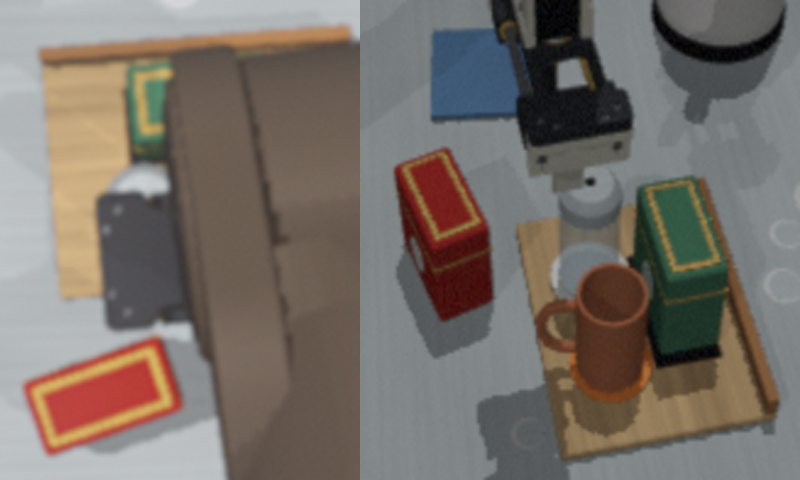

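The gripper is above and short of the shaker, so the image shows nothing new. I'll go on.

Call:
{"fn": "apply_moves", "kwargs": {"motion": [{"x": 3.8, "y": 6.8, "z": 0, "yaw": 0, "hand": 0.56}, {"x": 3.8, "y": 6.8, "z": 0, "yaw": 0, "hand": 0.56}, {"x": 3.8, "y": 6.8, "z": 0, "yaw": 0, "hand": 0.56}, {"x": 3.8, "y": 6.8, "z": 0, "yaw": 0, "hand": 0.56}]}}

```text
clock: 3.1
position: [0.5675, 0.0277, 0.2004]
ee_rot: [3.139, 0.107, -0.001]
force: [-0.1, -0.3, 0.7]
width: 0.781
gripper_force: 0.0
```

Call:
{"fn": "apply_moves", "kwargs": {"motion": [{"x": 0.8, "y": 1.6, "z": 0, "yaw": 0, "hand": 0.56}, {"x": 0.8, "y": 1.6, "z": -3, "yaw": 0, "hand": 0.56}, {"x": 0.8, "y": 1.6, "z": -6.5, "yaw": 0, "hand": 0.56}, {"x": 0.8, "y": 1.6, "z": -6.5, "yaw": 0, "hand": 0.56}]}}

```text
clock: 3.6
position: [0.5744, 0.0454, 0.1335]
ee_rot: [3.139, 0.11, -0.007]
force: [-0.1, -1.2, 0.2]
width: 0.779
gripper_force: 0.0
```

Run:
```python
from h import *
s=observe();print(s['clock'],s['position'])
b=shot('side','s3')[90:260,170:350]
cv2.imwrite('pics/c3.png',cv2.resize(b,(720,680),interpolation=2)[:600])
```

```text
3.6 [0.57435488 0.04539712 0.13351813]
```

View pics/c3.png

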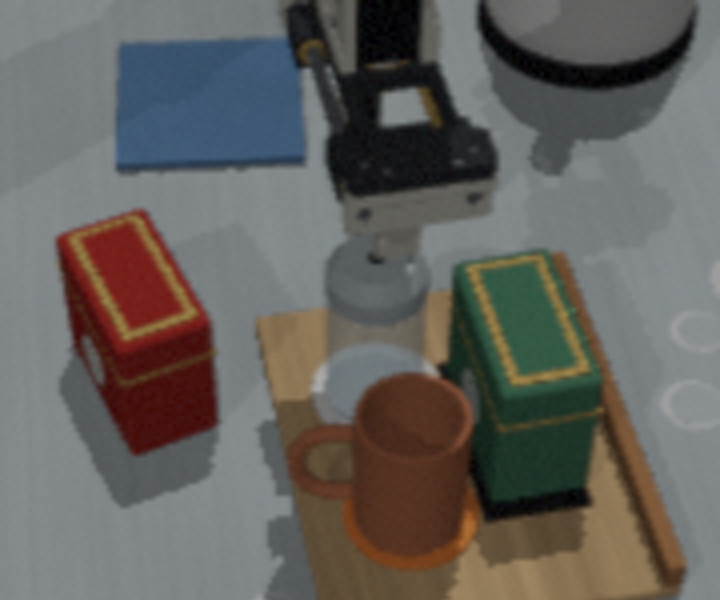

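The gripper is centred over the shaker cap (375,270 in the crop), so I'll descend and grip.

Call:
{"fn": "apply_moves", "kwargs": {"motion": [{"x": 0.1, "y": -0.15, "z": -1, "yaw": 0, "hand": 0.56}, {"x": 0.1, "y": -0.15, "z": -4, "yaw": 0, "hand": 0.56}, {"x": 0.1, "y": -0.15, "z": -6.7, "yaw": 0, "hand": 0.56}, {"x": 0.1, "y": -0.15, "z": -6.7, "yaw": 0, "hand": 0.56}, {"x": 0.1, "y": -0.15, "z": -6.7, "yaw": 0, "hand": 0.1}, {"x": 0.1, "y": -0.15, "z": -6.7, "yaw": 0, "hand": 0.1}, {"x": 0.1, "y": -0.15, "z": -6.7, "yaw": 0, "hand": 0.1}, {"x": 0.1, "y": -0.15, "z": -6.7, "yaw": 0, "hand": 0.1}], "newtons": 15}}

```text
clock: 4.65
position: [0.5784, 0.0438, 0.07]
ee_rot: [3.14, 0.109, 0.005]
force: [0.4, -1.8, 7.6]
width: 0.634
gripper_force: 15.0
```

Call:
{"fn": "apply_moves", "kwargs": {"motion": [{"x": 0, "y": 0, "z": 2, "yaw": 0, "hand": 0.1}, {"x": 0, "y": 0, "z": 6, "yaw": 0, "hand": 0.1}, {"x": 0, "y": 0, "z": 12, "yaw": 0, "hand": 0.1}, {"x": 0, "y": 0, "z": 12, "yaw": 0, "hand": 0.1}, {"x": 0, "y": 0, "z": 12, "yaw": 0, "hand": 0.1}], "newtons": 20}}

```text
clock: 5.28
position: [0.5765, 0.044, 0.1881]
ee_rot: [3.139, 0.11, -0.001]
force: [0.1, -0.1, -3.3]
width: 0.63
gripper_force: 20.0
```

Run:
```python
from h import *
s=observe();print(s['clock'],s['position'],s['force'])
b=shot('side','s4')[60:260,170:350];a=shot('top','t4')[90:270,185:305]
cv2.imwrite('pics/c4.png',cv2.resize(b,(540,600),interpolation=2))
```

```text
5.275 [0.57647271 0.04397856 0.18808944] [ 0.08213768 -0.09407998 -3.29183907]
```

View pics/c4.png

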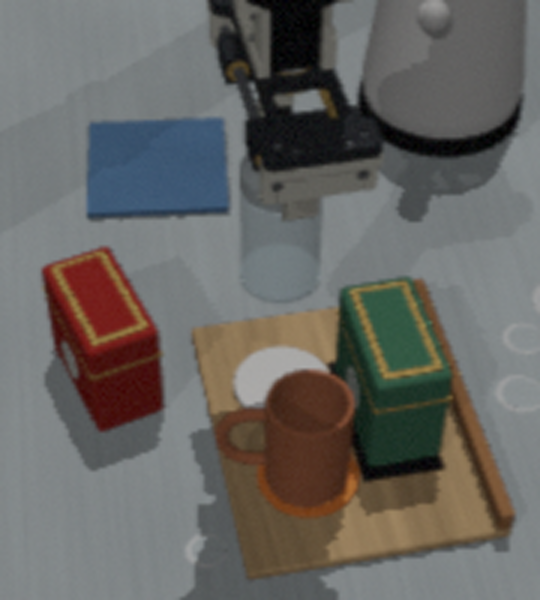

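The shaker is held upright, with its base clear of the mug. I'll carry it to the mat.

Call:
{"fn": "apply_moves", "kwargs": {"motion": [{"x": -0.2, "y": -6.2, "z": 0, "yaw": 0, "hand": 0.1}, {"x": -0.5, "y": -12.4, "z": 0, "yaw": 0, "hand": 0.1}, {"x": -0.7, "y": -18.6, "z": 0, "yaw": 0, "hand": 0.1}, {"x": -1, "y": -24.8, "z": 0, "yaw": 0, "hand": 0.1}, {"x": -1.2, "y": -31, "z": 0, "yaw": 0, "hand": 0.1}, {"x": -1.4, "y": -36, "z": 0, "yaw": 0, "hand": 0.1}, {"x": -1.4, "y": -37.5, "z": 0, "yaw": 0, "hand": 0.1}, {"x": -1.4, "y": -37.5, "z": -3, "yaw": 0, "hand": 0.1}, {"x": -1.4, "y": -37.5, "z": -8, "yaw": 0, "hand": 0.1}, {"x": -1.4, "y": -37.5, "z": -10, "yaw": 0, "hand": 0.1}]}}

```text
clock: 6.62
position: [0.5608, -0.3285, 0.084]
ee_rot: [-3.136, -0.112, 0.009]
force: [-0.1, 0.1, -1.8]
width: 0.631
gripper_force: 20.0
```

Call:
{"fn": "apply_moves", "kwargs": {"motion": [{"x": 0, "y": 0, "z": -1, "yaw": 0, "hand": 0.1}, {"x": 0, "y": 0, "z": -1.8, "yaw": 0, "hand": 0.1}, {"x": 0, "y": 0, "z": -1.8, "yaw": 0, "hand": 0.1}, {"x": 0, "y": 0, "z": -1.8, "yaw": 0, "hand": 0.1}]}}

```text
clock: 7.12
position: [0.5637, -0.3312, 0.0714]
ee_rot: [3.139, 0.11, 0.002]
force: [0.1, 0.1, -2.4]
width: 0.631
gripper_force: 20.0
```

Call:
{"fn": "apply_moves", "kwargs": {"motion": [{"x": 0, "y": 0, "z": -0.5, "yaw": 0, "hand": 0.1}, {"x": 0, "y": 0, "z": -0.9, "yaw": 0, "hand": 0.1}, {"x": 0, "y": 0, "z": -0.9, "yaw": 0, "hand": 0.1}, {"x": 0, "y": 0, "z": -0.9, "yaw": 0, "hand": 0.1}]}}

```text
clock: 7.62
position: [0.563, -0.3309, 0.0615]
ee_rot: [-3.14, -0.11, 0.0]
force: [-0.1, -0.7, -2.1]
width: 0.631
gripper_force: 20.0
```

Call:
{"fn": "apply_moves", "kwargs": {"motion": [{"x": 0, "y": 0, "z": -0.2, "yaw": 0, "hand": 0.1}, {"x": 0, "y": 0, "z": -0.3, "yaw": 0, "hand": 0.1}, {"x": 0, "y": 0, "z": -0.4, "yaw": 0, "hand": 0.1}, {"x": 0, "y": 0, "z": -0.4, "yaw": 0, "hand": 0.1}]}}

```text
clock: 8.12
position: [0.5646, -0.3322, 0.0604]
ee_rot: [3.137, 0.109, 0.006]
force: [-3.5, -0.8, 16.9]
width: 0.631
gripper_force: 20.0
```

Contact is firm, so I'll release, lift, and head for the mug.

Call:
{"fn": "apply_moves", "kwargs": {"motion": [{"x": 0, "y": 0, "z": -0.3, "yaw": 0, "hand": 0.6}, {"x": 0, "y": 0, "z": -0.3, "yaw": 0, "hand": 0.6}, {"x": 0, "y": 0, "z": -0.3, "yaw": 0, "hand": 0.6}, {"x": 0, "y": 0, "z": 4, "yaw": 0, "hand": 0.6}, {"x": 0, "y": 0, "z": 9, "yaw": 0, "hand": 0.65}, {"x": 0.4, "y": 6, "z": 12, "yaw": 0, "hand": 0.65}, {"x": 0.8, "y": 12, "z": 12, "yaw": 0, "hand": 0.65}, {"x": 1.2, "y": 18, "z": 12, "yaw": 0, "hand": 0.65}, {"x": 1.6, "y": 24, "z": 12, "yaw": 0, "hand": 0.65}, {"x": 1.9, "y": 28, "z": 12, "yaw": 0, "hand": 0.65}]}}

```text
clock: 9.38
position: [0.582, -0.0472, 0.1777]
ee_rot: [-3.138, -0.115, -0.0]
force: [0.3, -0.3, 0.4]
width: 0.826
gripper_force: 0.0
```

Run:
```python
from h import *
shot('side','s5');s=observe();print(s['position'])
mk=masks('mug',('side',));print(fit(cyl(.032,.014,.099),mk,[.58,-.053,0],False))
mk=masks('shaker',('side',));print(fit(cyl(.0292,.005,.113),mk,[.56,-.33,0],False))
```

```text
[ 0.58232633 -0.04087012  0.17776248]
mug side 0.95 [240. 184. 287. 226.]
(array([ 0.57875606, -0.05449343,  0.        ]), np.float64(0.15435919295254333))
shaker side 0.91 [268. 299. 304. 354.]
(array([ 0.55830595, -0.33489178,  0.        ]), np.float64(0.08692853713292069))
```

Call:
{"fn": "apply_moves", "kwargs": {"motion": [{"x": 0, "y": 0, "z": -2, "yaw": 0, "hand": 0.65}, {"x": 0, "y": 0, "z": -5, "yaw": 0, "hand": 0.65}, {"x": 0, "y": 0, "z": -5, "yaw": 0, "hand": 0.65}, {"x": 0, "y": 0, "z": -5, "yaw": 0, "hand": 0.65}]}}

```text
clock: 10.02
position: [0.5825, -0.0518, 0.1284]
ee_rot: [3.139, 0.108, 0.001]
force: [-0.6, -0.1, -0.2]
width: 0.825
gripper_force: 0.0
```

Call:
{"fn": "apply_moves", "kwargs": {"motion": [{"x": 0, "y": 0, "z": -3, "yaw": 0, "hand": 0.65}, {"x": 0, "y": 0, "z": -6, "yaw": 0, "hand": 0.65}, {"x": 0, "y": 0, "z": -7.1, "yaw": 0, "hand": 0.65}, {"x": 0, "y": 0, "z": -7.1, "yaw": 0, "hand": 0.65}, {"x": 0, "y": 0, "z": -7.1, "yaw": 0, "hand": 0.1}, {"x": 0, "y": 0, "z": -7.1, "yaw": 0, "hand": 0.1}, {"x": 0, "y": 0, "z": -7.1, "yaw": 0, "hand": 0.1}, {"x": 0, "y": 0, "z": -7.1, "yaw": 0, "hand": 0.1}], "newtons": 18}}

```text
clock: 11.02
position: [0.5833, -0.0516, 0.0579]
ee_rot: [3.139, 0.109, 0.004]
force: [-0.4, -2.3, 7.0]
width: 0.702
gripper_force: 18.0
```

Call:
{"fn": "apply_moves", "kwargs": {"motion": [{"x": 0, "y": 0, "z": 2, "yaw": 0, "hand": 0.1}, {"x": 0, "y": 0, "z": 7, "yaw": 0, "hand": 0.1}, {"x": 0, "y": 0, "z": 12, "yaw": 0, "hand": 0.1}, {"x": -2.5, "y": -5.5, "z": 12, "yaw": 0, "hand": 0.1}, {"x": -5, "y": -11, "z": 12, "yaw": 0, "hand": 0.1}, {"x": -7.5, "y": -16.5, "z": 12, "yaw": 0, "hand": 0.1}, {"x": -10, "y": -22, "z": 12, "yaw": 0, "hand": 0.1}, {"x": -12.1, "y": -26, "z": 12, "yaw": 0, "hand": 0.1}, {"x": -12.1, "y": -27.2, "z": 10, "yaw": 0, "hand": 0.1}, {"x": -12.1, "y": -27.2, "z": 6, "yaw": 0, "hand": 0.1}]}}

```text
clock: 12.28
position: [0.4617, -0.3252, 0.1174]
ee_rot: [3.137, 0.106, 0.005]
force: [0.3, 0.3, -3.6]
width: 0.698
gripper_force: 18.0
```

Run:
```python
from h import *
b=shot('side','s6')[130:384,150:350];a=shot('top','t6')[100:270,185:425]
s=observe();print(s['position'])
cv2.imwrite('pics/c6.png',cv2.hconcat([cv2.resize(b,(395,500),interpolation=2),cv2.resize(a,(405,500),interpolation=2)]))
```

```text
[ 0.45819768 -0.3213211   0.11308677]
```

View pics/c6.png

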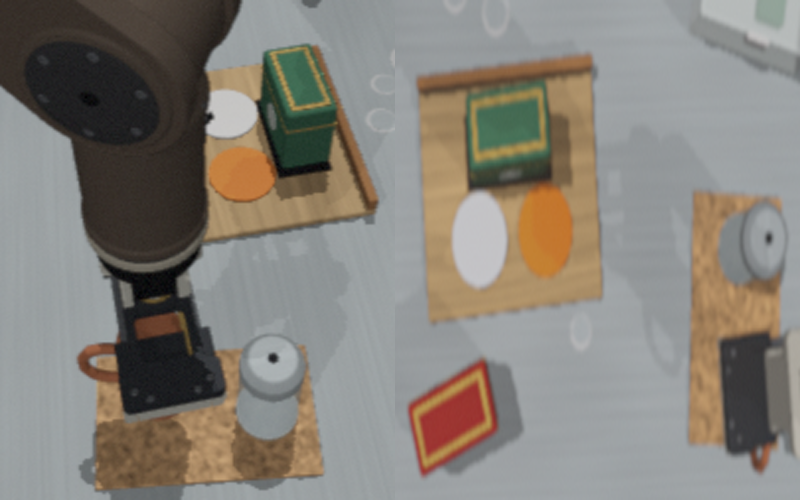

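The mug hangs upright over the mat's front half, the shaker stands on its back half, and both coasters are bare.

Call:
{"fn": "apply_moves", "kwargs": {"motion": [{"x": 0, "y": 0, "z": -3, "yaw": 0, "hand": 0.1}, {"x": 0, "y": 0, "z": -5.5, "yaw": 0, "hand": 0.1}, {"x": 0, "y": 0, "z": -6.3, "yaw": 0, "hand": 0.1}, {"x": 0, "y": 0, "z": -6.3, "yaw": 0, "hand": 0.1}, {"x": 0, "y": 0, "z": -6.3, "yaw": 0, "hand": 0.1}]}}

```text
clock: 13.0
position: [0.4619, -0.3233, 0.0549]
ee_rot: [3.139, 0.11, 0.003]
force: [-0.1, -0.6, -1.8]
width: 0.701
gripper_force: 18.0
```

Call:
{"fn": "apply_moves", "kwargs": {"motion": [{"x": 0, "y": 0, "z": -0.3, "yaw": 0, "hand": 0.1}, {"x": 0, "y": 0, "z": -0.6, "yaw": 0, "hand": 0.1}, {"x": 0, "y": 0, "z": -0.7, "yaw": 0, "hand": 0.1}, {"x": 0, "y": 0, "z": -0.7, "yaw": 0, "hand": 0.1}]}}

```text
clock: 13.5
position: [0.4622, -0.3242, 0.0481]
ee_rot: [3.138, 0.109, 0.004]
force: [-1.0, -1.4, 11.4]
width: 0.702
gripper_force: 18.0
```

Call:
{"fn": "apply_moves", "kwargs": {"motion": [{"x": 0, "y": 0, "z": 0, "yaw": 0, "hand": 0.6}, {"x": 0, "y": 0, "z": 0, "yaw": 0, "hand": 0.6}, {"x": 0, "y": 0, "z": 0, "yaw": 0, "hand": 0.6}, {"x": 0, "y": 0, "z": 4, "yaw": 0, "hand": 0.6}, {"x": 0, "y": 0, "z": 9, "yaw": 0, "hand": 0.6}, {"x": 0, "y": 0, "z": 15, "yaw": 0, "hand": 1}, {"x": -5, "y": 0, "z": 15, "yaw": 0, "hand": 1}, {"x": -10, "y": 0, "z": 15, "yaw": 0, "hand": 1}]}}

```text
clock: 14.5
position: [0.3604, -0.323, 0.1971]
ee_rot: [3.139, 0.111, 0.002]
force: [-0.2, 0.0, 0.1]
width: 0.999
gripper_force: 0.0
```

```bash
cat > m1.py <<'E'
from h import *
shot('top','t7');shot('side','s7')
s=observe();print(s['clock'],s['position'],s['joints'])
D=dict(tea_tin=box(.058,.106,.014,.108),coffee_tin=box(.058,.106,0,.094),coaster_mug=cyl(.039,.0135,.014),coaster_shaker=cyl(.039,.0135,.014),mug=cyl(.032,.005,.09),shaker=cyl(.0292,.005,.105))
for n,M in D.items():
    mk=masks(n)
    for cs in [[c] for c in mk]:
        m=mk[cs[0]];v,u=np.nonzero(m);p=toplane(cs[0],[u.mean(),v.mean()],M[:,2].mean())[0]
        q,c=fit(M,{k:mk[k] for k in cs},[p[0],p[1],.07 if n!='coffee_tin' else .3],rot='tin' in n)
        print('   ',cs,q.round(4),round(c,3))
# board + rail by colour in top
E
python3 m1.py
```

```text
14.6 [ 0.35559717 -0.32338118  0.19643262] [ 0.71200402  0.21260257 -0.10324935  1.90998108  0.02752468  1.02294392
 -0.90873894]
tea_tin top 0.89 [227. 124. 278. 163.]
tea_tin side 0.63 [279. 152. 322. 210.]
    ['top'] [0.6534 0.0007 0.0807] 0.047
    ['side'] [0.6525 0.0009 0.0584] 0.065
coffee_tin top 0.63 [193. 220. 247. 262.]
coffee_tin side 0.87 [191. 140. 225. 207.]
    ['top'] [0.4396 0.0778 0.3165] 0.042
    ['side'] [0.4377 0.0765 0.2823] 0.05
coaster_mug top 0.89 [259. 162. 289. 193.]
coaster_mug side 0.59 [258. 206. 295. 232.]
    ['top'] [ 0.5834 -0.0522  0.07  ] 0.04
    ['side'] [ 0.5811 -0.0547  0.07  ] 0.035
coaster_shaker top 0.88 [217. 166. 249. 196.]
coaster_shaker side 0.9 [246. 177. 281. 204.]
    ['top'] [0.5771 0.0427 0.07  ] 0.1
    ['side'] [0.5753 0.0395 0.07  ] 0.045
mug top 0.69 [374. 213. 414. 253.]
mug side 0.68 [191. 306. 248. 358.]
    ['top'] [ 0.4593 -0.3231  0.07  ] 0.155
    ['side'] [ 0.458  -0.3254  0.07  ] 0.155
shaker top 0.56 [376. 168. 418. 195.]
shaker side 0.7 [264. 302. 303. 354.]
    ['top'] [ 0.5614 -0.3304  0.07  ] 0.033
    ['side'] [ 0.5586 -0.3338  0.07  ] 0.037
```

Call:
{"fn": "apply_moves", "kwargs": {"motion": [{"x": 3, "y": 4, "z": 0, "yaw": 10, "hand": 1}, {"x": 6, "y": 8, "z": 0, "yaw": 20, "hand": 1}, {"x": 9, "y": 12, "z": 0, "yaw": 30, "hand": 1}, {"x": 12, "y": 16, "z": 0, "yaw": 40, "hand": 1}, {"x": 16, "y": 20, "z": 0, "yaw": 50, "hand": 1}, {"x": 20, "y": 24, "z": 0, "yaw": 60, "hand": 1}, {"x": 24, "y": 28, "z": 0, "yaw": 70, "hand": 1}, {"x": 28, "y": 31, "z": 0, "yaw": 80, "hand": 1}, {"x": 30, "y": 32.4, "z": 0, "yaw": 90, "hand": 1}, {"x": 30, "y": 32.4, "z": 0, "yaw": 90, "hand": 1}]}}

```text
clock: 16.45
position: [0.6618, 0.0029, 0.1956]
ee_rot: [-2.139, -2.299, -0.001]
force: [-0.4, -0.6, -0.1]
width: 0.999
gripper_force: 0.0
```

Call:
{"fn": "apply_moves", "kwargs": {"motion": [{"x": 0, "y": 0, "z": -2, "yaw": 0, "hand": 1}, {"x": 0, "y": 0, "z": -5, "yaw": 0, "hand": 1}, {"x": 0, "y": 0, "z": -5, "yaw": 0, "hand": 1}, {"x": 0, "y": 0, "z": -5, "yaw": 0, "hand": 1}]}}

```text
clock: 16.95
position: [0.6612, 0.0005, 0.1477]
ee_rot: [2.144, 2.295, 0.001]
force: [-0.2, 0.4, 0.2]
width: 0.996
gripper_force: 0.0
```

Call:
{"fn": "apply_moves", "kwargs": {"motion": [{"x": -0.6, "y": 0, "z": 0, "yaw": 0, "hand": 1}, {"x": -0.6, "y": 0, "z": -2, "yaw": 0, "hand": 1}, {"x": -0.6, "y": 0, "z": -6, "yaw": 0, "hand": 1}, {"x": -0.6, "y": 0, "z": -9.2, "yaw": 0, "hand": 1}, {"x": -0.6, "y": 0, "z": -9.2, "yaw": 0, "hand": 1}, {"x": -0.6, "y": 0, "z": -9.2, "yaw": 0, "hand": 0.1}, {"x": -0.6, "y": 0, "z": -9.2, "yaw": 0, "hand": 0.1}, {"x": -0.6, "y": 0, "z": -9.2, "yaw": 0, "hand": 0.1}, {"x": -0.6, "y": 0, "z": -9.2, "yaw": 0, "hand": 0.1}, {"x": -0.6, "y": 0, "z": -9.2, "yaw": 0, "hand": 0.1}], "newtons": 20}}

```text
clock: 18.2
position: [0.6548, 0.001, 0.0551]
ee_rot: [-2.142, -2.298, 0.001]
force: [-3.8, -0.8, 6.8]
width: 0.636
gripper_force: 19.9
```

Call:
{"fn": "apply_moves", "kwargs": {"motion": [{"x": 0, "y": 0, "z": 2, "yaw": 0, "hand": 0.1}, {"x": 0, "y": 0, "z": 7, "yaw": 0, "hand": 0.1}, {"x": 0, "y": 0, "z": 11, "yaw": 0, "hand": 0.1}, {"x": -3, "y": 5, "z": 12, "yaw": -2, "hand": 0.1}, {"x": -6, "y": 10, "z": 12, "yaw": -4, "hand": 0.1}, {"x": -9, "y": 15, "z": 12, "yaw": -6, "hand": 0.1}, {"x": -12, "y": 20, "z": 12, "yaw": -9, "hand": 0.1}, {"x": -14, "y": 25, "z": 12, "yaw": -9, "hand": 0.1}, {"x": -15.2, "y": 30, "z": 12, "yaw": -9, "hand": 0.1}, {"x": -15.2, "y": 33.1, "z": 10, "yaw": -9, "hand": 0.1}]}}

```text
clock: 19.45
position: [0.5023, 0.3366, 0.1573]
ee_rot: [-2.312, -2.126, -0.008]
force: [0.9, -1.0, -3.9]
width: 0.634
gripper_force: 19.9
```

Call:
{"fn": "apply_moves", "kwargs": {"motion": [{"x": 0, "y": 0, "z": -3, "yaw": 0, "hand": 0.1}, {"x": 0, "y": 0, "z": -5, "yaw": 0, "hand": 0.1}, {"x": 0, "y": 0, "z": -5, "yaw": 0, "hand": 0.1}, {"x": 0, "y": 0, "z": -5, "yaw": 0, "hand": 0.1}]}}

```text
clock: 19.95
position: [0.5036, 0.3326, 0.106]
ee_rot: [2.316, 2.122, 0.003]
force: [0.4, 0.8, -3.6]
width: 0.633
gripper_force: 19.9
```

Run:
```python
from h import *
shot('top','t8');shot('side','s8');s=observe();p=s['position'];print(p,s['ee_rot'])
mk=masks('tea_tin');zb=p[2]-.041
for c in mk: print(c,fit(box(.058,.106,zb,zb+.094),{c:mk[c]},[p[0],p[1],-.09]))
mk=masks('slot')
for c in mk: print(c,fit(box(.064,.122,.01,.014),{c:mk[c]},[.654,.001,.07]))
mk=masks('tile')
for c in mk: print(c,mk[c].sum())
```

```text
[0.50377999 0.33259942 0.10602988] [2.31605412 2.12228442 0.00351644]
tea_tin top 0.77 [ 67. 199. 130. 230.]
tea_tin side 0.67 [208.  57. 232. 104.]
top (array([ 0.5039223 ,  0.31609565, -0.10026118]), np.float64(0.847341558346185))
side (array([ 0.50275122,  0.33350046, -0.07568352]), np.float64(0.11884073235381888))
slot top 0.68 [226. 135. 280. 163.]
slot side 0.66 [280. 178. 317. 221.]
top (array([ 6.52761576e-01, -4.64488474e-04,  7.64281560e-02]), np.float64(0.04444249341527656))
side (array([ 0.65044254, -0.00225167,  0.03840078]), np.float64(0.040777433780529754))
tile top 0.73 [ 97. 188. 140. 246.]
tile side 0.67 [196. 100. 246. 131.]
top 1548.0
side 1238.0
```

Call:
{"fn": "apply_moves", "kwargs": {"motion": [{"x": 0, "y": -0.1, "z": -3, "yaw": 0, "hand": 0.1}, {"x": 0, "y": -0.1, "z": -5, "yaw": 0, "hand": 0.1}, {"x": 0, "y": -0.1, "z": -5.3, "yaw": 0, "hand": 0.1}, {"x": 0, "y": -0.1, "z": -5.5, "yaw": 0, "hand": 0.1}, {"x": 0, "y": -0.1, "z": -5.7, "yaw": 0, "hand": 0.1}, {"x": 0, "y": -0.1, "z": -5.8, "yaw": 0, "hand": 0.1}, {"x": 0, "y": -0.1, "z": -5.8, "yaw": 0, "hand": 0.1}]}}

```text
clock: 21.22
position: [0.5022, 0.3304, 0.0483]
ee_rot: [2.315, 2.122, -0.002]
force: [-7.7, -6.2, 11.8]
width: 0.633
gripper_force: 20.0
```

Call:
{"fn": "apply_moves", "kwargs": {"motion": [{"x": 0, "y": 0, "z": 0, "yaw": 0, "hand": 1}, {"x": 0, "y": 0, "z": 0, "yaw": 0, "hand": 1}, {"x": 0, "y": 0, "z": 0, "yaw": 0, "hand": 1}, {"x": 0, "y": 0, "z": 4, "yaw": 0, "hand": 1}, {"x": 0, "y": 0, "z": 10, "yaw": 0, "hand": 1}, {"x": -1.3, "y": -5, "z": 13, "yaw": 5, "hand": 1}, {"x": -2.6, "y": -10, "z": 13, "yaw": 10, "hand": 1}, {"x": -4, "y": -16, "z": 13, "yaw": 16, "hand": 1}, {"x": -5.2, "y": -21, "z": 13, "yaw": 21.6, "hand": 1}, {"x": -6.2, "y": -25.2, "z": 13, "yaw": 21.6, "hand": 1}]}}

```text
clock: 22.48
position: [0.4407, 0.0769, 0.1767]
ee_rot: [1.876, 2.519, 0.0]
force: [1.1, 0.8, -0.1]
width: 0.999
gripper_force: 0.0
```

Call:
{"fn": "apply_moves", "kwargs": {"motion": [{"x": 0, "y": 0, "z": -2, "yaw": 0, "hand": 1}, {"x": 0, "y": 0, "z": -3.5, "yaw": 0, "hand": 1}, {"x": 0, "y": 0, "z": -3.5, "yaw": 0, "hand": 1}, {"x": 0, "y": 0, "z": -3.5, "yaw": 0, "hand": 1}]}}

```text
clock: 22.98
position: [0.4413, 0.08, 0.1418]
ee_rot: [-1.875, -2.52, -0.001]
force: [-0.6, 0.2, 1.6]
width: 1.0
gripper_force: 0.0
```

Run:
```python
from h import *
b=shot('side','s9');a=shot('top','t9');s=observe();p=s['position'];print(p,s['ee_rot'])
for n,M,q0 in(('tea_tin',box(.058,.106,.008,.102),[.502,.331,-.09]),('tile',box(.13,.13,0,.008),[.502,.332,-.085]),('slot',box(.064,.122,.01,.014),[.654,.001,.07])):
    mk=masks(n)
    for c in mk: print(c,fit(M,{c:mk[c]},q0))
cv2.imwrite('pics/c9.png',cv2.hconcat([cv2.resize(b[80:280,170:350],(450,500),interpolation=2),cv2.resize(a[100:270,65:305],(350,248),interpolation=2).repeat(1,0) if 0 else cv2.copyMakeBorder(cv2.resize(a[100:270,65:305],(350,248),interpolation=2),0,252,0,0,0)]))
```

```text
[0.44148453 0.07976483 0.14198751] [1.87572779e+00 2.51972769e+00 1.21750598e-03]
tea_tin top 0.94 [ 76. 200. 138. 230.]
tea_tin side 0.5 [208.  75. 234. 123.]
top (array([ 0.50328243,  0.32934254, -0.08192672]), np.float64(0.05174053023699106))
side (array([ 0.50052102,  0.33214745, -0.06542902]), np.float64(3.0944616443068456))
tile top 0.97 [ 86. 187. 143. 245.]
tile side 0.89 [195. 104. 248. 134.]
top (array([ 0.50231639,  0.33169199, -0.08123406]), np.float64(0.7957807032161307))
side (array([ 0.50148296,  0.33087741, -0.07211748]), np.float64(1.1945186537238308))
slot top 0.62 [227. 137. 278. 165.]
slot side 0.64 [282. 178. 317. 221.]
top (array([6.51664893e-01, 5.20197335e-06, 7.74934979e-02]), np.float64(0.06059456040480708))
side (array([ 0.64989808, -0.00250162,  0.05593769]), np.float64(0.043021708683473395))
```

View pics/c9.png

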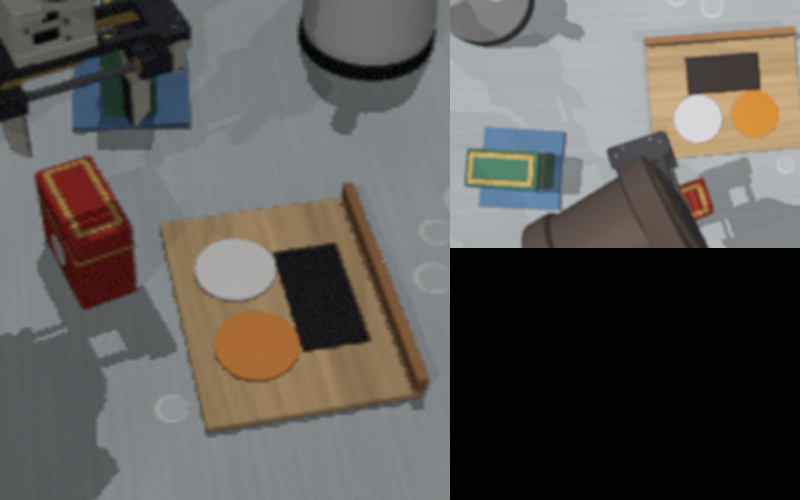

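The tea tin stands on the tile, and the pad is bare at about (320,295) in the crop. Now the coffee tin.

Call:
{"fn": "apply_moves", "kwargs": {"motion": [{"x": -0.1, "y": -0.2, "z": 0, "yaw": 0, "hand": 1}, {"x": -0.1, "y": -0.2, "z": -3, "yaw": 0, "hand": 1}, {"x": -0.1, "y": -0.2, "z": -7, "yaw": 0, "hand": 1}, {"x": -0.1, "y": -0.2, "z": -10, "yaw": 0, "hand": 1}, {"x": -0.1, "y": -0.2, "z": -10, "yaw": 0, "hand": 1}, {"x": -0.1, "y": -0.2, "z": -10, "yaw": 0, "hand": 0.1}, {"x": -0.1, "y": -0.2, "z": -10, "yaw": 0, "hand": 0.1}, {"x": -0.1, "y": -0.2, "z": -10, "yaw": 0, "hand": 0.1}, {"x": -0.1, "y": -0.2, "z": -10, "yaw": 0, "hand": 0.1}, {"x": -0.1, "y": -0.2, "z": -10, "yaw": 0, "hand": 0.1}]}}

```text
clock: 24.62
position: [0.4399, 0.0768, 0.0419]
ee_rot: [1.877, 2.519, -0.001]
force: [-3.1, -1.9, 6.2]
width: 0.631
gripper_force: 19.9
```

Call:
{"fn": "apply_moves", "kwargs": {"motion": [{"x": 0, "y": 0, "z": 2, "yaw": 0, "hand": 0.1}, {"x": 0, "y": 0, "z": 7, "yaw": 0, "hand": 0.1}, {"x": 0, "y": 0, "z": 10, "yaw": 0, "hand": 0.1}, {"x": 4, "y": -1, "z": 10, "yaw": -3, "hand": 0.1}, {"x": 9, "y": -3, "z": 10, "yaw": -6, "hand": 0.1}, {"x": 14, "y": -5, "z": 10, "yaw": -9, "hand": 0.1}, {"x": 18, "y": -6.5, "z": 10, "yaw": -12.5, "hand": 0.1}, {"x": 21.3, "y": -7.7, "z": 10, "yaw": -12.5, "hand": 0.1}, {"x": 21.3, "y": -7.7, "z": 10, "yaw": -12.5, "hand": 0.1}]}}

```text
clock: 25.75
position: [0.6546, -0.0017, 0.1403]
ee_rot: [-2.143, -2.297, 0.001]
force: [0.1, 0.1, -3.1]
width: 0.636
gripper_force: 19.9
```

Call:
{"fn": "apply_moves", "kwargs": {"motion": [{"x": 0, "y": 0, "z": -2, "yaw": 0, "hand": 0.1}, {"x": 0, "y": 0, "z": -4, "yaw": 0, "hand": 0.1}, {"x": 0, "y": 0, "z": -4, "yaw": 0, "hand": 0.1}, {"x": 0, "y": 0, "z": -4, "yaw": 0, "hand": 0.1}]}}

```text
clock: 26.25
position: [0.6531, 0.0002, 0.1019]
ee_rot: [2.14, 2.3, 0.0]
force: [-0.3, 0.1, -2.8]
width: 0.633
gripper_force: 19.9
```

Run:
```python
from h import *
a=shot('top','t10');b=shot('side','s10');s=observe();p=s['position'];print(p,s['ee_rot'])
zb=p[2]-.0419
mk=masks('coffee_tin')
for c in mk: print(c,fit(box(.058,.106,zb,zb+.094),{c:mk[c]},[p[0],p[1],.07]))
mk=masks('slot')
for c in mk: print(c,mk[c].sum())
# board yaw from rail back edge in earlier unobstructed top images: fit line on rail colour
t=cv2.imread('pics/t7.png')
hsv=cv2.cvtColor(t,cv2.COLOR_BGR2HSV)
m=((hsv[...,1]>70)&(hsv[...,0]<25)).astype(np.uint8); m[:110]=0;m[:,:190]=0;m[:,315:]=0;m[215:]=0
n,l,st,_=cv2.connectedComponentsWithStats(m);k=1+st[1:,4].argmax();print(st[k])
cs=max(cv2.findContours((l==k).astype(np.uint8),0,1)[0],key=cv2.contourArea)[:,0].astype(float)
x0,y0,w,h=st[k][:4]
# left and right edges, front edge on board plane z=.01
for name,sel in(('left',(lambda:[[r, np.nonzero(l[r]==k)[0].min()] for r in range(y0+18,y0+h-8)])()),('right',[[r,np.nonzero(l[r]==k)[0].max()] for r in range(y0+18,y0+h-8)])):
    q=toplane('top',[[c,r] for r,c in sel],.01); d=cv2.fitLine(q[:,:2].astype(np.float32),cv2.DIST_HUBER,0,.01,.01).ravel(); print(name,d, np.arctan(d[1]/d[0]))
f=[[c,np.nonzero(l[:,c]==k)[0].max()] for c in range(x0+12,x0+w-12)]
q=toplane('top',f,.01); d=cv2.fitLine(q[:,:2].astype(np.float32),cv2.DIST_HUBER,0,.01,.01).ravel(); print('front',d,np.arctan(-d[0]/d[1]))
f=[[c,np.nonzero(l[:,c]==k)[0].min()] for c in range(x0+6,x0+w-6)]
q=toplane('top',f,.03); d=cv2.fitLine(q[:,:2].astype(np.float32),cv2.DIST_HUBER,0,.01,.01).ravel(); print('rail',d,np.arctan(-d[0]/d[1]))
cv2.imwrite('pics/c10.png',cv2.hconcat([cv2.resize(b[80:280,170:350],(450,500),interpolation=2),cv2.resize(a[100:270,185:305],(350,500),interpolation=2)]))
```

```text
[6.53574315e-01 2.65856324e-04 1.02453183e-01] [2.13957530e+00 2.29914165e+00 1.68732763e-03]
coffee_tin side 0.56 [286. 137. 323. 203.]
side (array([ 0.6534137 , -0.00115242,  0.01074378]), np.float64(0.27394591823657566))
slot side 0.68 [281. 181. 318. 220.]
side 665.0
[ 198  119  109   90 5915]
left [0.9984081  0.05640291 0.6084646  0.11842461] 0.056432858
right [ 0.99831784  0.05797862  0.6029877  -0.1263207 ] 0.058011148
front [ 0.05941212 -0.99823356  0.518684    0.00688516] 0.059447125
rail [ 0.06078828 -0.9981507   0.71374804 -0.00353417] 0.06082578
```

View pics/c10.png

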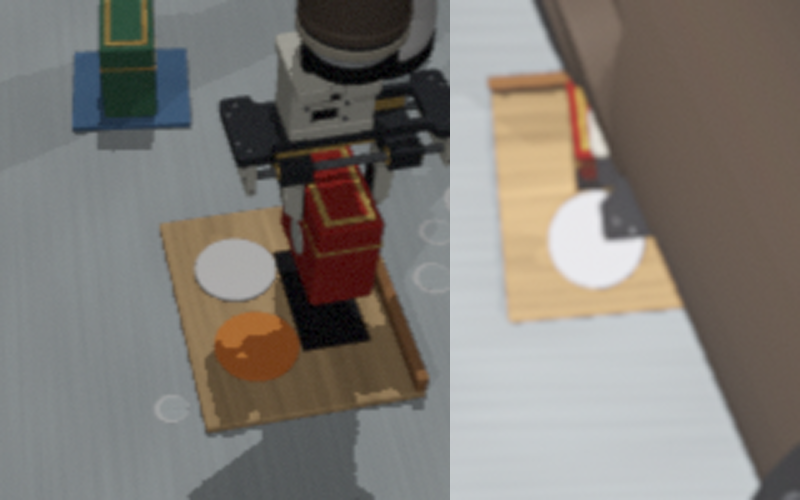

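Call:
{"fn": "apply_moves", "kwargs": {"motion": [{"x": 0, "y": -0.15, "z": -2, "yaw": -0.8, "hand": 0.1}, {"x": 0, "y": -0.15, "z": -3.6, "yaw": -0.8, "hand": 0.1}, {"x": 0, "y": -0.15, "z": -3.9, "yaw": -0.8, "hand": 0.1}, {"x": 0, "y": -0.15, "z": -4.2, "yaw": -0.8, "hand": 0.1}, {"x": 0, "y": -0.15, "z": -4.5, "yaw": -0.8, "hand": 0.1}, {"x": 0, "y": -0.15, "z": -4.6, "yaw": -0.8, "hand": 0.1}, {"x": 0, "y": -0.15, "z": -4.7, "yaw": -0.8, "hand": 0.1}]}}

```text
clock: 27.42
position: [0.6533, -0.0015, 0.056]
ee_rot: [2.156, 2.284, 0.0]
force: [-7.5, -1.4, 14.3]
width: 0.633
gripper_force: 20.0
```

Call:
{"fn": "apply_moves", "kwargs": {"motion": [{"x": 0, "y": 0, "z": 0.1, "yaw": 0, "hand": 1}, {"x": 0, "y": 0, "z": 0.1, "yaw": 0, "hand": 1}, {"x": 0, "y": 0, "z": 0.1, "yaw": 0, "hand": 1}, {"x": 0, "y": 0, "z": 5, "yaw": 0, "hand": 1}, {"x": 0, "y": 0, "z": 10, "yaw": 0, "hand": 1}, {"x": -3, "y": -3, "z": 14, "yaw": -10, "hand": 1}, {"x": -7, "y": -7, "z": 14, "yaw": -20, "hand": 1}, {"x": -11, "y": -11, "z": 14, "yaw": -30, "hand": 1}, {"x": -15, "y": -15, "z": 14, "yaw": -40, "hand": 1}, {"x": -19, "y": -19, "z": 14, "yaw": -50, "hand": 1}]}}

```text
clock: 28.68
position: [0.4618, -0.1926, 0.1948]
ee_rot: [2.923, 1.151, 0.001]
force: [0.9, -0.4, 0.9]
width: 0.996
gripper_force: 0.0
```

Call:
{"fn": "apply_moves", "kwargs": {"motion": [{"x": -2, "y": -4, "z": 0, "yaw": -10, "hand": 1}, {"x": -4, "y": -8, "z": 0, "yaw": -20, "hand": 1}, {"x": -6, "y": -11, "z": 0, "yaw": -30, "hand": 1}, {"x": -8, "y": -13, "z": 0, "yaw": -40, "hand": 0.65}, {"x": -8, "y": -13, "z": 0, "yaw": -40, "hand": 0.65}, {"x": -8, "y": -13, "z": 0, "yaw": -40, "hand": 0.65}]}}

```text
clock: 29.42
position: [0.3838, -0.3208, 0.1946]
ee_rot: [-3.14, -0.095, -0.001]
force: [0.6, 0.9, -0.2]
width: 0.825
gripper_force: 0.0
```

```bash
cat > m2.py <<'E'
from h import *
a=shot('top','t11');b=shot('side','s11');s=observe();p=s['position'];print(s['clock'],p,s['ee_rot'])
for n,M,q0 in(('coffee_tin',box(.058,.106,.014,.108),[.653,0,.06]),('tea_tin',box(.058,.106,.008,.102),[.502,.331,-.09]),('mug',cyl(.032,.005,.09),[.46,-.324,0]),('shaker',cyl(.0292,.005,.105),[.562,-.331,0])):
    mk=masks(n)
    for c in mk: print(c,[np.round(v,4) for v in fit(M,{c:mk[c]},q0,rot='tin' in n)])
cv2.imwrite('pics/c11.png',cv2.hconcat([cv2.resize(b[130:260,170:350],(450,500),interpolation=2),cv2.resize(a[110:210,190:310],(350,500),interpolation=2)]))
E
python3 m2.py
```

```text
29.525 [ 0.38402541 -0.32048969  0.19459501] [-3.13988260e+00 -9.60191284e-02 -7.77870937e-04]
coffee_tin top 0.85 [227. 126. 280. 164.]
coffee_tin side 0.74 [284. 152. 319. 216.]
top [array([0.6534, 0.0016, 0.0781]), np.float64(0.0495)]
side [array([ 0.6515, -0.0023,  0.0565]), np.float64(0.0576)]
tea_tin top 0.57 [ 74. 196. 136. 230.]
tea_tin side 0.3 [282. 182. 318. 221.]
top [array([ 0.503 ,  0.3291, -0.094 ]), np.float64(0.0547)]
side [array([0.385 , 1.1436, 0.1235]), np.float64(1.0)]
mug top 0.94 [375. 214. 418. 255.]
mug side 0.86 [193. 306. 248. 356.]
top [array([ 0.4604, -0.3236,  0.    ]), np.float64(0.1682)]
side [array([ 0.4581, -0.3254,  0.    ]), np.float64(0.1581)]
shaker top 0.67 [375. 166. 418. 194.]
shaker side 0.93 [266. 300. 303. 355.]
top [array([ 0.5612, -0.3308,  0.    ]), np.float64(0.045)]
side [array([ 0.5588, -0.3341,  0.    ]), np.float64(0.0291)]
```

View pics/c11.png

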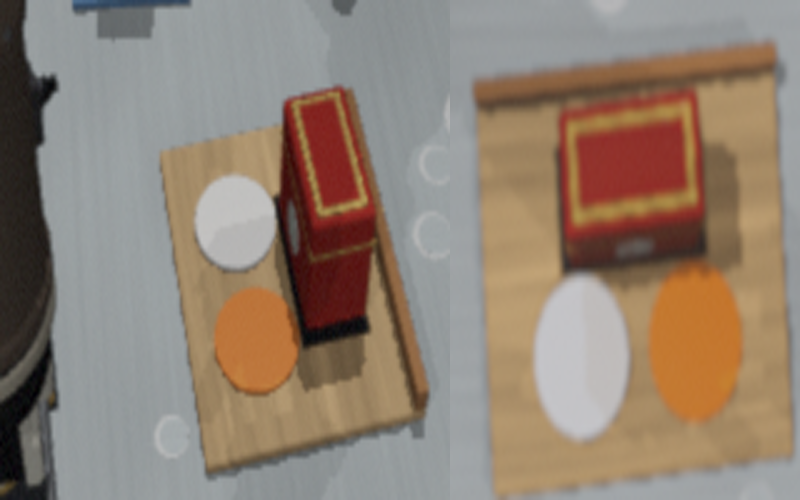

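Coffee tin is within 1–2 mm of the pad centre and square with it. Now I'll return the mug, then the shaker.

Call:
{"fn": "apply_moves", "kwargs": {"motion": [{"x": 5, "y": -0.3, "z": 0, "yaw": 0.5, "hand": 0.65}, {"x": 7.8, "y": -0.35, "z": 0, "yaw": 0.5, "hand": 0.65}, {"x": 7.8, "y": -0.35, "z": -2, "yaw": 0.5, "hand": 0.65}, {"x": 7.8, "y": -0.35, "z": -7, "yaw": 0.5, "hand": 0.65}, {"x": 7.8, "y": -0.35, "z": -12, "yaw": 0.5, "hand": 0.65}, {"x": 7.8, "y": -0.35, "z": -14.5, "yaw": 0.5, "hand": 0.65}, {"x": 7.8, "y": -0.35, "z": -14.5, "yaw": 0.5, "hand": 0.65}]}}

```text
clock: 30.8
position: [0.4597, -0.3241, 0.0478]
ee_rot: [-3.138, -0.105, 0.005]
force: [-0.4, -0.1, 1.3]
width: 0.829
gripper_force: 0.0
```

Call:
{"fn": "apply_moves", "kwargs": {"motion": [{"x": 0, "y": 0, "z": 0, "yaw": 0, "hand": 0.1}, {"x": 0, "y": 0, "z": 0, "yaw": 0, "hand": 0.1}, {"x": 0, "y": 0, "z": 0, "yaw": 0, "hand": 0.1}, {"x": 0, "y": 0, "z": 0, "yaw": 0, "hand": 0.1}], "newtons": 18}}

```text
clock: 31.3
position: [0.4621, -0.3255, 0.051]
ee_rot: [3.138, 0.104, 0.004]
force: [0.2, 1.6, 7.5]
width: 0.695
gripper_force: 18.0
```

Call:
{"fn": "apply_moves", "kwargs": {"motion": [{"x": 0, "y": 0, "z": 2, "yaw": 0, "hand": 0.1}, {"x": 0, "y": 0, "z": 7, "yaw": 0, "hand": 0.1}, {"x": 0, "y": 1, "z": 12, "yaw": 0, "hand": 0.1}, {"x": 2, "y": 6, "z": 12, "yaw": 0, "hand": 0.1}, {"x": 4.5, "y": 11, "z": 12, "yaw": 0, "hand": 0.1}, {"x": 7, "y": 16, "z": 12, "yaw": 0, "hand": 0.1}, {"x": 9.5, "y": 21, "z": 12, "yaw": 0, "hand": 0.1}, {"x": 11.5, "y": 25, "z": 12, "yaw": 0, "hand": 0.1}, {"x": 12.2, "y": 27.2, "z": 12, "yaw": 0, "hand": 0.1}, {"x": 12.2, "y": 27.2, "z": 10, "yaw": 0, "hand": 0.1}]}}

```text
clock: 32.55
position: [0.5848, -0.0498, 0.1508]
ee_rot: [-3.139, -0.111, -0.006]
force: [0.3, -0.3, -2.2]
width: 0.698
gripper_force: 18.0
```

Call:
{"fn": "apply_moves", "kwargs": {"motion": [{"x": 0, "y": 0, "z": -3, "yaw": 0, "hand": 0.1}, {"x": 0, "y": 0, "z": -7, "yaw": 0, "hand": 0.1}, {"x": 0, "y": 0, "z": -8, "yaw": 0, "hand": 0.1}, {"x": 0, "y": 0, "z": -8, "yaw": 0, "hand": 0.1}, {"x": 0, "y": 0, "z": -8, "yaw": 0, "hand": 0.1}]}}

```text
clock: 33.17
position: [0.5842, -0.053, 0.0711]
ee_rot: [3.14, 0.104, 0.004]
force: [-0.2, 0.2, -2.7]
width: 0.698
gripper_force: 18.0
```

Contact is expected near z = 0.059.

Call:
{"fn": "apply_moves", "kwargs": {"motion": [{"x": 0, "y": 0, "z": -0.5, "yaw": 0, "hand": 0.1}, {"x": 0, "y": 0, "z": -0.9, "yaw": 0, "hand": 0.1}, {"x": 0, "y": 0, "z": -1.2, "yaw": 0, "hand": 0.1}, {"x": 0, "y": 0, "z": -1.3, "yaw": 0, "hand": 0.1}, {"x": 0, "y": 0, "z": -1.3, "yaw": 0, "hand": 0.1}]}}

```text
clock: 33.8
position: [0.5841, -0.0529, 0.059]
ee_rot: [3.139, 0.104, 0.004]
force: [-6.7, 1.0, 22.8]
width: 0.698
gripper_force: 18.0
```

Call:
{"fn": "apply_moves", "kwargs": {"motion": [{"x": 0, "y": 0, "z": 0.2, "yaw": 0, "hand": 0.6}, {"x": 0, "y": 0, "z": 0.2, "yaw": 0, "hand": 0.6}, {"x": 0, "y": 0, "z": 0.2, "yaw": 0, "hand": 0.6}, {"x": 0, "y": 0, "z": 4, "yaw": 0, "hand": 0.6}, {"x": 0, "y": 0, "z": 9, "yaw": 0, "hand": 0.6}, {"x": 0, "y": -5, "z": 12, "yaw": 0, "hand": 0.56}, {"x": -0.5, "y": -11, "z": 12, "yaw": 0, "hand": 0.56}, {"x": -1, "y": -17, "z": 12, "yaw": 0, "hand": 0.56}, {"x": -1.5, "y": -23, "z": 12, "yaw": 0, "hand": 0.56}, {"x": -2.1, "y": -27.9, "z": 12, "yaw": 0, "hand": 0.56}]}}

```text
clock: 35.05
position: [0.5612, -0.3348, 0.1761]
ee_rot: [3.14, 0.102, -0.001]
force: [0.7, 0.5, -0.1]
width: 0.78
gripper_force: 0.0
```

Call:
{"fn": "apply_moves", "kwargs": {"motion": [{"x": 0, "y": 0, "z": 0, "yaw": 0, "hand": 0.56}, {"x": 0, "y": 0, "z": -2, "yaw": 0, "hand": 0.56}, {"x": 0, "y": 0, "z": -3, "yaw": 0, "hand": 0.56}, {"x": 0, "y": 0, "z": -3, "yaw": 0, "hand": 0.56}]}}

```text
clock: 35.55
position: [0.5618, -0.3308, 0.1456]
ee_rot: [-3.139, -0.106, 0.003]
force: [-0.1, -0.5, 0.9]
width: 0.784
gripper_force: 0.0
```

Run:
```python
from h import *
a=shot('top','t12');b=shot('side','s12');s=observe();p=s['position'];print(s['clock'],p,s['ee_rot'])
for n,M,q0 in(('mug',cyl(.032,.014,.099),[.583,-.0525,0]),('coaster_shaker',cyl(.039,.0135,.014),[.577,.042,0])):
    mk=masks(n)
    for c in mk: print(c,[np.round(v,4) for v in fit(M,{c:mk[c]},q0,False)])
cv2.imwrite('pics/c12.png',cv2.hconcat([cv2.resize(b[130:260,170:350],(450,500),interpolation=2),cv2.resize(a[110:210,190:310],(350,500),interpolation=2)]))
```

```text
35.65 [ 0.56245971 -0.33155811  0.1469266 ] [3.13974681e+00 1.05494485e-01 4.59628103e-04]
mug top 0.75 [263. 163. 293. 207.]
mug side 0.71 [241. 185. 271. 213.]
top [array([ 0.5802, -0.0505,  0.    ]), np.float64(0.1629)]
side [array([ 0.5497, -0.0129,  0.    ]), np.float64(1.5039)]
coaster_shaker top 0.9 [218. 167. 249. 198.]
coaster_shaker side 0.62 [249. 178. 273. 196.]
top [array([0.5773, 0.0422, 0.    ]), np.float64(0.0367)]
side [array([0.5613, 0.0543, 0.    ]), np.float64(1.3459)]
```

View pics/c12.png

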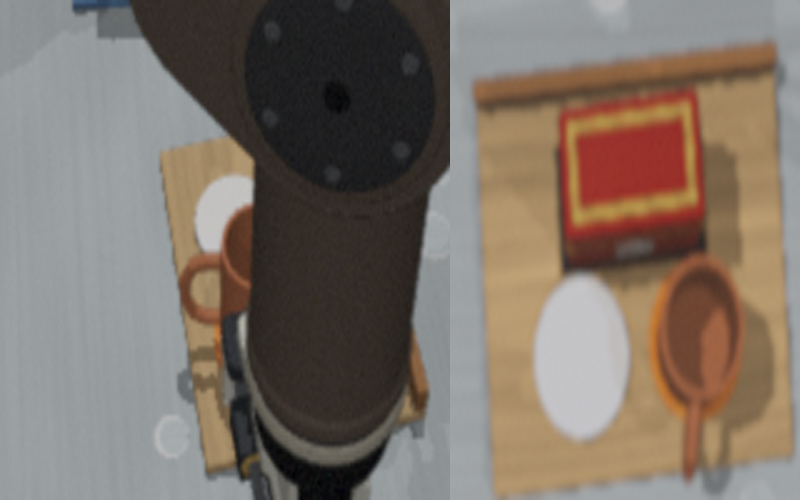

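The mug is back on the orange coaster (about 697,335 in the crop). Now I'll grip the shaker.

Call:
{"fn": "apply_moves", "kwargs": {"motion": [{"x": 0, "y": 0, "z": -3, "yaw": 0, "hand": 0.56}, {"x": 0, "y": 0, "z": -7, "yaw": 0, "hand": 0.56}, {"x": 0, "y": 0, "z": -8.5, "yaw": 0, "hand": 0.56}, {"x": 0, "y": 0, "z": -8.5, "yaw": 0, "hand": 0.56}, {"x": 0, "y": 0, "z": -8.5, "yaw": 0, "hand": 0.56}, {"x": 0, "y": 0, "z": -8.5, "yaw": 0, "hand": 0.1}, {"x": 0, "y": 0, "z": -8.5, "yaw": 0, "hand": 0.1}, {"x": 0, "y": 0, "z": -8.5, "yaw": 0, "hand": 0.1}, {"x": 0, "y": 0, "z": -8.5, "yaw": 0, "hand": 0.1}], "newtons": 20}}

```text
clock: 36.98
position: [0.5628, -0.3326, 0.0626]
ee_rot: [3.139, 0.104, 0.003]
force: [-0.4, -1.4, 6.1]
width: 0.632
gripper_force: 20.0
```

Call:
{"fn": "apply_moves", "kwargs": {"motion": [{"x": 0, "y": 0, "z": 3, "yaw": 0, "hand": 0.1}, {"x": 0, "y": 0, "z": 8, "yaw": 0, "hand": 0.1}, {"x": 0, "y": 1, "z": 13, "yaw": 0, "hand": 0.1}, {"x": 0.3, "y": 7, "z": 13, "yaw": 0, "hand": 0.1}, {"x": 0.6, "y": 13, "z": 13, "yaw": 0, "hand": 0.1}, {"x": 0.9, "y": 19, "z": 13, "yaw": 0, "hand": 0.1}, {"x": 1.2, "y": 25, "z": 13, "yaw": 0, "hand": 0.1}, {"x": 1.5, "y": 31, "z": 13, "yaw": 0, "hand": 0.1}, {"x": 1.5, "y": 36, "z": 13, "yaw": 0, "hand": 0.1}, {"x": 1.5, "y": 37.4, "z": 13, "yaw": 0, "hand": 0.1}]}}

```text
clock: 38.22
position: [0.576, 0.0469, 0.1912]
ee_rot: [-3.138, -0.114, 0.002]
force: [-0.2, -1.0, -3.5]
width: 0.632
gripper_force: 20.0
```

Call:
{"fn": "apply_moves", "kwargs": {"motion": [{"x": 0, "y": 0, "z": 0, "yaw": 0, "hand": 0.1}, {"x": 0, "y": 0, "z": -5, "yaw": 0, "hand": 0.1}, {"x": 0, "y": 0, "z": -10, "yaw": 0, "hand": 0.1}, {"x": 0, "y": 0, "z": -10, "yaw": 0, "hand": 0.1}, {"x": 0, "y": 0, "z": -10, "yaw": 0, "hand": 0.1}]}}

```text
clock: 38.85
position: [0.5782, 0.0409, 0.0931]
ee_rot: [3.14, 0.102, 0.002]
force: [1.0, -0.6, -2.3]
width: 0.633
gripper_force: 20.0
```

Run:
```python
from h import *
a=shot('top','t13');b=shot('side','s13');s=observe();p=s['position'];print(s['clock'],p,s['ee_rot'])
zb=p[2]-.0565
for n,M,q0 in(('shaker',cyl(.0292,zb,zb+.1),[p[0],p[1],0]),('mug',cyl(.032,.014,.099),[.583,-.0525,0])):
    mk=masks(n)
    for c in mk: print(c,[np.round(v,4) for v in fit(M,{c:mk[c]},q0,False)])
cv2.imwrite('pics/c13.png',cv2.hconcat([cv2.resize(b[110:260,170:350],(450,500),interpolation=2),cv2.resize(a[110:210,190:310],(350,500),interpolation=2)]))
```

```text
38.95 [0.57889543 0.04164048 0.09388853] [-3.13977808 -0.10290547 -0.00593338]
shaker side 0.9 [247. 147. 277. 190.]
side [array([0.5752, 0.0386, 0.    ]), np.float64(0.9809)]
mug top 0.62 [282. 166. 293. 187.]
mug side 0.89 [240. 184. 287. 227.]
top [array([ 0.5785, -0.0547,  0.    ]), np.float64(3.8591)]
side [array([ 0.5795, -0.052 ,  0.    ]), np.float64(0.148)]
```

View pics/c13.png

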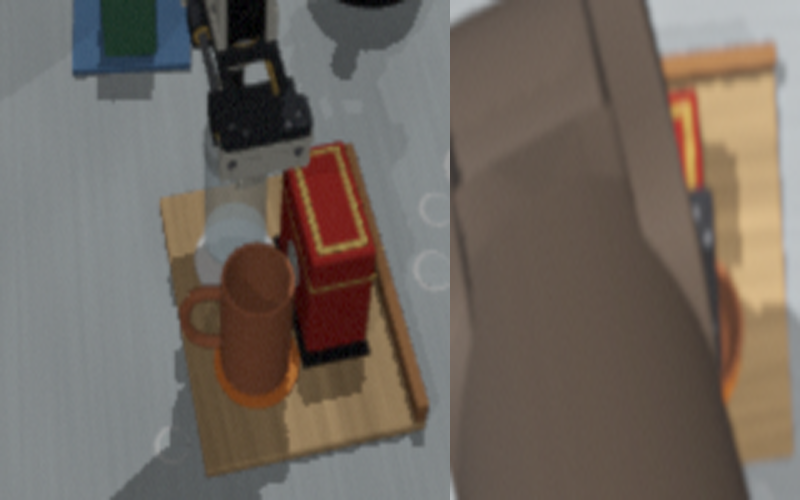

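The shaker is over the white coaster, clear of the mug. I'll lower it.

Call:
{"fn": "apply_moves", "kwargs": {"motion": [{"x": 0, "y": 0.05, "z": -1, "yaw": 0, "hand": 0.1}, {"x": 0, "y": 0.05, "z": -1.6, "yaw": 0, "hand": 0.1}, {"x": 0, "y": 0.05, "z": -1.9, "yaw": 0, "hand": 0.1}, {"x": 0, "y": 0.05, "z": -2.1, "yaw": 0, "hand": 0.1}, {"x": 0, "y": 0.05, "z": -2.3, "yaw": 0, "hand": 0.1}, {"x": 0, "y": 0.05, "z": -2.4, "yaw": 0, "hand": 0.1}]}}

```text
clock: 39.9
position: [0.5792, 0.0424, 0.0709]
ee_rot: [3.139, 0.104, 0.007]
force: [-6.4, -2.5, 30.5]
width: 0.631
gripper_force: 20.0
```

Call:
{"fn": "apply_moves", "kwargs": {"motion": [{"x": 0, "y": 0, "z": 0.2, "yaw": 0, "hand": 0.5}, {"x": 0, "y": 0, "z": 0.2, "yaw": 0, "hand": 0.5}, {"x": 0, "y": 0, "z": 0.2, "yaw": 0, "hand": 0.5}, {"x": 0, "y": 0, "z": 4, "yaw": 0, "hand": 0.5}, {"x": 0, "y": 0, "z": 9, "yaw": 0, "hand": 0.5}, {"x": -3, "y": -5, "z": 13, "yaw": 0, "hand": 0.5}, {"x": -7, "y": -10, "z": 13, "yaw": 0, "hand": 0.5}, {"x": -11, "y": -15, "z": 13, "yaw": 0, "hand": 0.5}, {"x": -15, "y": -20, "z": 13, "yaw": 0, "hand": 0.5}, {"x": -18, "y": -25, "z": 13, "yaw": 0, "hand": 0.5}]}}

```text
clock: 41.15
position: [0.3994, -0.2025, 0.1976]
ee_rot: [3.14, 0.105, 0.0]
force: [1.6, -0.0, -0.8]
width: 0.746
gripper_force: 0.0
```

Call:
{"fn": "apply_moves", "kwargs": {"motion": [{"x": 0, "y": -5, "z": 0, "yaw": 0, "hand": 0.5}, {"x": 0, "y": -10, "z": 0, "yaw": 0, "hand": 0.5}, {"x": 0, "y": -12, "z": 0, "yaw": 0, "hand": 0.5}, {"x": 0, "y": -12, "z": 0, "yaw": 0, "hand": 0.5}, {"x": 0, "y": -12, "z": 0, "yaw": 0, "hand": 0.5}]}}

```text
clock: 41.78
position: [0.4012, -0.3197, 0.1973]
ee_rot: [-3.139, -0.107, 0.0]
force: [0.1, 1.1, -0.1]
width: 0.751
gripper_force: 0.0
```

Run:
```python
from h import *
a=shot('top','t14');b=shot('side','s14');s=observe();print(s['clock'],s['position'])
for n,M,q0 in(('coffee_tin',box(.058,.106,.014,.108),[.653,0,.06]),('tea_tin',box(.058,.106,.008,.102),[.502,.331,-.09]),('mug',cyl(.032,.014,.099),[.58,-.052,0]),('shaker',cyl(.0292,.014,.114),[.577,.042,0])):
    mk=masks(n)
    for c in mk: print(c,[np.round(v,4) for v in fit(M,{c:mk[c]},q0,rot='tin' in n)])
cv2.imwrite('pics/c14.png',cv2.hconcat([cv2.resize(b[80:260,170:350],(400,500),interpolation=2),cv2.resize(a[110:260,75:305],(400,500),interpolation=2)]))
```

```text
41.875 [ 0.40132118 -0.31972467  0.19750826]
coffee_tin top 0.86 [224. 126. 278. 164.]
coffee_tin side 0.75 [286. 153. 319. 216.]
top [array([0.6531, 0.001 , 0.0782]), np.float64(0.0493)]
side [array([0.6512, 0.0009, 0.021 ]), np.float64(0.0781)]
tea_tin top 0.82 [ 74. 200. 138. 231.]
tea_tin side 0.68 [208.  74. 234. 123.]
top [array([ 0.5029,  0.3293, -0.0773]), np.float64(0.0448)]
side [array([ 0.502 ,  0.3307, -0.0764]), np.float64(0.1509)]
mug top 0.69 [257. 162. 295. 206.]
mug side 0.6 [242. 186. 289. 228.]
top [array([ 0.5802, -0.0505,  0.    ]), np.float64(0.1448)]
side [array([ 0.5792, -0.0527,  0.    ]), np.float64(0.154)]
shaker top 0.92 [220. 162. 247. 192.]
shaker side 0.83 [250. 151. 277. 194.]
top [array([0.5744, 0.0439, 0.    ]), np.float64(0.0412)]
side [array([0.5737, 0.0439, 0.    ]), np.float64(0.1949)]
```

View pics/c14.png

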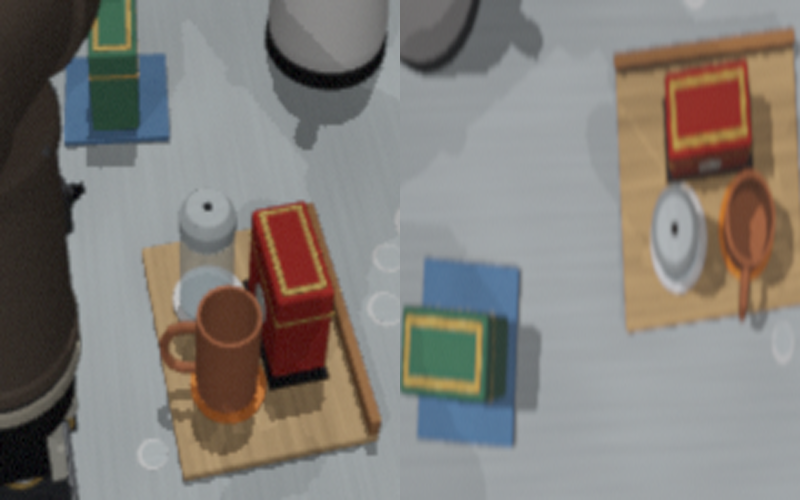

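All four stand upright in their places, within about 2–3 mm. I'll hand the job in.

```bash
python3 -c "
from cell import *
print(sign_off())"
```

```text
the job is handed in; nothing more can be done
None
```

The job is done in the order asked and handed in: tea tin on the blue tile, coffee tin square on the black pad, mug and shaker back on their coasters, all upright and within about 2–3 mm of centre by the cameras, at about 42 s on the clock.

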